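# Set the tempe slicer with the orange gauge

### The arm

A 6-joint arm with a two-finger parallel gripper is mounted at the origin on the work surface. World frame = base frame: x ahead of the robot, y to its left, z up, the work surface at z = 0. Lengths are in m, angles in rad, forces in N, time in s.
With the tool pointing down it reaches from about 0.25 to 0.725 m from the base axis. Payload 4 kg.
Tool frame: the origin (TCP) lies midway between the tips of the shut fingers; the grasp point (between the pads) lies bot.pinch_z behind it (bot.pinch_z is the distance from the TCP to the grasp point, in m); z points along the fingers, y is the direction in which the jaws open and shut (so a half turn about z gives the same grasp; the last joint's range is limited). The gripper opens to 85 mm and grips with 20 to 120 N. Pads are 22 mm wide; open, the fingers measure 114 mm over their backs; the gripper's body (76 mm by 85 mm) begins 54 mm behind the grasp point. The pads swing forward as they close: fully open they stand 13 mm farther back than shut.
Start: joints at [1.183, 0.241, 0.005, 1.335, 0, 1.571], TCP at [0.189, 0.463, 0.231] pointing down, gripper open.
Joint ranges: [-2.72, 2.72], [-1.05, 1.87], [-1.09, 1.28], [-1.99, 2.15], [-1.42, 1.44], [-3.14, 3.14]. Speed limits (rad/s): [2.79, 2.79, 3.14, 3.14, 3.14, 3.14].

### API

Orientations are given as a unit quaternion [x, y, z, w].
In Python, from workcell import bot gives the robot as it stands. The module is installed in compiled form; this text tells all that it offers.
- The arm moves only by the tool move_arm, never from a script. Its argument "series" is a list that holds one entry, the list of rows, each a list of 7 numbers: the shift along the world's x, y, z in cm, then the turn, a rotation vector about the world's x, y, z in degrees, then the opening, from 0 (shut) to 1 (fully open). A call has exactly 5 rows; each row shifts and turns the pose as measured when the row begins; what a row does not reach is not made up. A row lasts 1/10 s, in which the tool goes at most 50 mm and 8.59 degrees, less where a joint would pass 70% of its speed; a pose out of reach is approached as far as the arm can. A call with a gripper value outside its range is refused whole. The fingers move at their own pace and stop on an object; the grip force is fixed at half the most. Time passes only in rows, so rows that do not move let the fingers close, or fill a call up. It gives the time, the measured TCP pose, the force and the opening at its end, in the units of the state.
- bot.get_obs(): the state, without advancing time (a new reading comes with each control period).
- bot.camera(name): name is "scene" or "top"; returns (picture, depth): 384x512x3 uint8, red, green, blue; 384x512 float32, m along the optical axis (not along the pixel's ray), 0 where there is no reading.
- bot.camera_info(name): a dict with "vfov" (degrees; the focal length in pixels is half the picture's height over the tangent of half this angle, whatever the lens; pixels are square), "cx", "cy" (the principal point, pixels), "cam_to_world" (4x4, takes a point from camera to world coordinates). Camera axes: x right, y down, z forward; pixel columns grow to the right and rows downward; lengths in m; the calibration is good to about 2 mm. A picture is of the moment at which its call begins. camera_info takes no time and is no camera call.
- bot.job_done(): hands the job in, once; it reports no verdict.
Trained networks look in the newest picture that a camera, given by its name, has taken for a name from the list of things; names that differ only in an ending like _2 or _b are one class to them, and where a whole thing is asked for, a point or a joint stands for the part that bears it (a point fixed in the world has none). Each returns a list of dicts, best first, with "confidence" (0 to 1); they miss things now and then, are a little off and sometimes report something else, mostly with a low value. They report only what shows in the picture. A call takes as long as a camera call. They do not tell look-alikes from the thing itself.
- bot.find_in(camera, target): "at" ([x, y, z] in m, in world coordinates, good to about 4 mm: the middle of the surface that is visible of it).
The state is a dict: "clock": time; "joint_pos": joint angles; "joint_vel": joint speeds; "tau": joint torques, N m; "eef_pos": TCP position; "tool_rot": TCP orientation; "ft_force": force on the tool from outside, world axes, zero at the start; "ft_torque": the same for the moment, N m; "grip_width": finger opening in m.
Only numpy, scipy, OpenCV 4.12 (cv2) and the standard library are available. Lean on these libraries where they do the work, as an engineer would, in place of code of your own. Each camera call takes 0.05 s, during which the arm holds its last target.

### The job

Set up the tempe slicer: take the orange-handled gauge out of the wooden rack and lower its blade into the gap between the slicer's two steel jaws until its collar rests on top of the jaws, then let go so that it stays standing there. Lower it in while holding it, do not drop it in from above, and leave the other two gauges in the rack.

Things in the scene. Friction and masses are not known exactly. Their poses are not given: they have to be found in the camera images.
- orange_gauge: Orange-handled gauge, about 0.13 kg, upright in the rack, blade down; which slot varies. Origin: middle of the blade's lower edge; z up, x across the thickness (pinch the handle this way), y along the width. From the origin up: steel blade 0-45 mm (6 thick, 40 wide), collar 45-53 mm (40 in x, 46 in y), handle 53-103 mm (16 thick, 36 wide).
- green_gauge: Same shape and axes as the orange one, green handle, blade 4 mm thick; stays in the rack. The rack is a fixed wooden block 60 mm high with three slots (12 x 48 mm) in a row along the gauges' y, 72 mm apart; each gauge hangs in one by its collar, origin 15 mm above the counter.
- white_gauge: Same shape and axes as the orange one, white handle, blade 8 mm thick; stands in another slot of the rack and stays there.
- gap (a point): Centre of the slicer's gap at the level of its jaw tops, 70 mm above the counter; z up, y along the gap, x across. Gap 16 mm wide (lips rounded, R 6 mm), 66 mm long with closed ends, 55 mm deep. The slicer is fixed: blue base 180 x 110 mm, two steel jaws 90 mm long; nothing on it is higher. With its collar on the jaws a gauge's origin is 45 mm below this point.
Not all that is in view belongs to the job. What is meant by the part that bears gap is not green, and is the smaller of those in its own colour.

How it is judged:
On the way:
1. the orange gauge's blade is at least 20 mm down in the gap while the gripper still holds the gauge (z of orange_gauge in the frame of gap below -0.02 m and x of orange_gauge in the frame of gap between -0.012 and 0.012 m and y of orange_gauge in the frame of gap between -0.02 and 0.02 m and contact force between the fingers and orange_gauge above 1 N), for 0.1 s.
At the end, for the whole second after the job is handed in: The orange gauge stands free and still in the gap: blade tip at least 37 mm below the jaw tops (collar on the jaws to 8 mm), within 12 mm of the gap's middle across and 20 mm along it, upright to 10 degrees, its width along the gap to 20 degrees (z of orange_gauge in the frame of gap below -0.037 m and x of orange_gauge in the frame of gap between -0.012 and 0.012 m and y of orange_gauge in the frame of gap between -0.02 and 0.02 m and angle between orange_gauge's own z axis and vertical below 0.18 rad and angle between the y axis of orange_gauge and the y axis of gap, either way round below 0.35 rad and linear speed of orange_gauge below 0.02 m/s); the robot touches nothing.
It fails at once if the green or the white gauge is moved by more than 30 mm (distance of any of green_gauge, white_gauge from where it was at the start of the episode above 0.03 m).
It also fails if it takes over 45 s, if anything falls off the work surface, if the arm or the gripper's body presses on something with over 40 N, if the wrist force passes 120 N, or if a joint passes its speed limit or range.

## Working session

There is one attempt and no reset: what is moved stays moved. The work goes in short steps, Python scripts to look and compute and a tool call to move; the robot and the scene stay as the last step left them, time stands still between calls to the robot, and variables do not carry over. Pictures are saved under pics/ and viewed, and the job is handed in when it is done.

Besides the shell and the picture viewer there is one more tool, called after "Request:" as name([rows], argument=value, ...), one row to a line, values as JSON. move_arm: Moves the arm, as the interface text tells. Its arguments: {"type":"object","properties":{"series":{"type":"array","items":{"type":"array","items":{"type":"array","items":{"type":"number"}}}}},"required":["series"]}

```bash
mkdir -p pics
python3 - <<'E'
from workcell import bot
import cv2,numpy as np
print(bot.pinch_z,bot.get_obs())
for c in("scene","top"):
    p,d=bot.camera(c);cv2.imwrite(f"pics/{c}0.png",p[:,:,::-1]);np.savez(f"{c}0.npz",p=p,d=d)
    i=bot.camera_info(c);print(i)
    for t in("orange_gauge","green_gauge","white_gauge","gap"):
        for r in bot.find_in(c,t):
            w=np.linalg.inv(i["cam_to_world"])@np.r_[r["at"],1];f=192/np.tan(np.radians(i["vfov"]/2))
            print(c,t,np.round(r["at"],4),round(r["confidence"],2),np.round([f*w[0]/w[2]+i["cx"],f*w[1]/w[2]+i["cy"]]))
E
```

```text
0.0187 {'clock': 0.0, 'joint_pos': array([1.18301200e+00, 2.41403409e-01, 3.71463509e-03, 1.33518967e+00,
       1.07165690e-05, 1.57082014e+00]), 'joint_vel': array([ 2.94086518e-04, -2.81554866e-03, -1.88425427e-03, -1.42683519e-05,
        1.07735842e-03,  6.38198078e-04]), 'tau': array([ 3.47813075e-04, -3.72318184e+01,  2.52407295e+01,  1.68956921e-02,
        6.69438418e-05, -2.72523231e-06]), 'eef_pos': array([0.18882678, 0.46228994, 0.23041407]), 'tool_rot': array([ 1.92691163e-01,  9.81258902e-01, -1.02052281e-03, -2.05836817e-04]), 'ft_force': array([-0.9099876 , -0.97392243,  0.40010532]), 'ft_torque': array([-0.00769724,  0.02197257, -0.00978742]), 'grip_width': 0.08546164296813598}
{'vfov': 44.52299608499743, 'cx': 252.249389780563, 'cy': 189.08557897567326, 'cam_to_world': array([[ 0.08830591,  0.61807315, -0.78114509,  1.38185883],
       [ 0.99609023, -0.05281389,  0.07081631,  0.0282348 ],
       [ 0.00251435, -0.78434449, -0.62032041,  0.83545088],
       [ 0.        ,  0.        ,  0.        ,  1.        ]])}
scene orange_gauge [ 0.5574 -0.2608  0.0864] 0.64 [ 96. 
[... 396 characters left out ...]
: 204.0407533910678, 'cam_to_world': array([[ 7.21541145e-03, -9.84594094e-01,  1.74706633e-01,
         1.18315006e-01],
       [-9.99972565e-01, -7.39716365e-03, -3.89167548e-04,
         1.39168886e-01],
       [ 1.67550562e-03, -1.74699032e-01, -9.84620455e-01,
         1.75841330e+00],
       [ 0.00000000e+00,  0.00000000e+00,  0.00000000e+00,
         1.00000000e+00]])}
top orange_gauge [ 0.5422 -0.2619  0.0729] 0.58 [356. 169.]
top green_gauge [ 0.5368 -0.1913  0.0803] 0.53 [336. 170.]
top white_gauge [ 0.5284 -0.1237  0.0784] 0.52 [317. 173.]
top gap [0.2309 0.2728 0.0471] 0.67 [201. 259.]
top gap [0.4905 0.2295 0.0428] 0.58 [215. 185.]
top gap [0.3453 0.555  0.0743] 0.57 [118. 224.]
```

View pics/scene0.png

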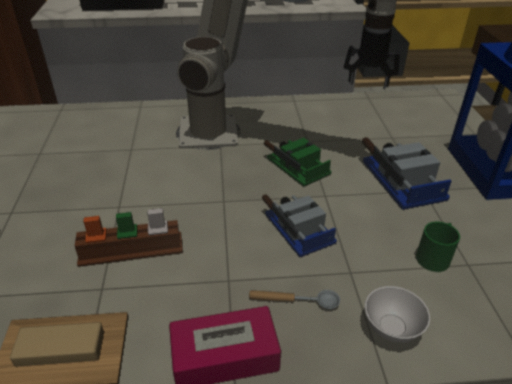

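View pics/top0.png

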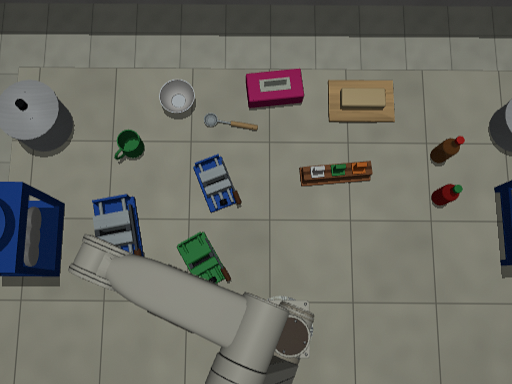

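```bash
cat > h.py <<'E'
from workcell import bot
import cv2,numpy as np
def cloud(c,d):
    i=bot.camera_info(c);f=192/np.tan(np.radians(i["vfov"]/2))
    v,u=np.mgrid[:384,:512]
    P=np.stack([(u-i["cx"])/f*d,(v-i["cy"])/f*d,d,np.ones_like(d)],-1)@i["cam_to_world"].T
    P=P[...,:3];P[d==0]=np.nan;return P
E
python3 - <<'E'
from h import *
S={}
for c in("scene","top"):
    z=np.load(c+"0.npz");p,d=z["p"],z["d"];P=cloud(c,d)
    x,y,Z=P[...,0],P[...,1],P[...,2]
    fl=(abs(Z)<.02)&(x>.3)&(x<.8);print(c,"floor",np.median(Z[fl]))
    hsv=cv2.cvtColor(p,cv2.COLOR_RGB2HSV)
    for n,b in dict(slicer=(.40,.62,.13,.33),rack=(.45,.62,-.32,-.07),big=(.25,.5,.45,.68)).items():
        m=(x>b[0])&(x<b[1])&(y>b[2])&(y<b[3])
        for lo,hi in((.012,.04),(.04,.055),(.055,.066),(.066,.076),(.076,.1),(.1,.13)):
            k=m&(Z>lo)&(Z<hi)
            if k.sum()>5:
                q=np.c_[x[k],y[k]].astype(np.float32);r=cv2.minAreaRect(q);print(c,n,lo,k.sum(),np.round(r[0],4),np.round(r[1],4),round(r[2],1),np.round(q.min(0),3),np.round(q.max(0),3))
a=cv2.imread("pics/scene0.png")[120:280,250:460];b=cv2.imread("pics/top0.png")[140:300,80:250]
cv2.imwrite("pics/crop1.png",np.hstack([cv2.resize(a,None,fx=2,fy=2,interpolation=2),cv2.resize(b,(340,320),interpolation=2)]))
a=cv2.imread("pics/scene0.png")[205:270,70:190];b=cv2.imread("pics/top0.png")[145:210,290:385]
cv2.imwrite("pics/crop2.png",np.hstack([cv2.resize(a,(480,260),interpolation=2),cv2.resize(b,(300,260),interpolation=2)]))
E
```

```text
scene floor -0.0018664270879533151
scene slicer 0.012 823 [0.5065 0.2299] [0.1798 0.1097] 21.8 [0.411 0.15 ] [0.605 0.312]
scene slicer 0.04 580 [0.5002 0.2224] [0.1998 0.0996] 25.0 [0.424 0.14 ] [0.605 0.305]
scene slicer 0.055 441 [0.499  0.2247] [0.1958 0.1016] 23.9 [0.427 0.143] [0.596 0.295]
scene slicer 0.066 589 [0.5082 0.2327] [0.0839 0.0919] 22.1 [0.457 0.177] [0.563 0.287]
scene rack 0.012 899 [ 0.5701 -0.1877] [0.0599 0.2474] 16.9 [ 0.505 -0.314] [ 0.589 -0.071]
scene rack 0.04 511 [ 0.5448 -0.1952] [0.0558 0.2403] 5.9 [ 0.513 -0.312] [ 0.584 -0.074]
scene rack 0.055 1042 [ 0.5454 -0.1951] [0.0534 0.2399] 5.7 [ 0.507 -0.316] [ 0.582 -0.074]
scene rack 0.066 288 [ 0.547  -0.1947] [0.0397 0.1889] 6.0 [ 0.521 -0.29 ] [ 0.573 -0.1  ]
scene rack 0.076 376 [ 0.5476 -0.1947] [0.0164 0.1797] 6.2 [ 0.536 -0.284] [ 0.564 -0.105]
scene rack 0.1 440 [ 0.5467 -0.1946] [0.0217 0.1791] 5.7 [ 0.53  -0.284] [ 0.565 -0.105]
scene big 0.012 978 [0.3427 0.5695] [0.2139 0.145 ] 11.8 [0.25 0.48] [0.458 0.661]
scene big 0.04 422 [0.3466 0.5692] [0.2026 0.1327] 12.3 [0.261 0.487] [0.455 0.652]
sc
[... 1034 characters left out ...]
2 [ 0.508 -0.317] [ 0.569 -0.078]
top rack 0.076 72 [ 0.536  -0.1948] [0.0297 0.1782] 5.4 [ 0.513 -0.284] [ 0.553 -0.107]
top rack 0.1 182 [ 0.5411 -0.1967] [0.0187 0.1787] 6.2 [ 0.525 -0.286] [ 0.556 -0.108]
top big 0.012 648 [0.3678 0.573 ] [0.2524 0.1608] 6.7 [0.251 0.479] [0.49 0.66]
top big 0.04 166 [0.3399 0.5602] [0.1952 0.1214] 13.5 [0.252 0.488] [0.447 0.642]
top big 0.055 119 [0.3424 0.5621] [0.1997 0.1286] 13.0 [0.252 0.477] [0.448 0.646]
top big 0.066 152 [0.3391 0.5617] [0.2105 0.1284] 13.4 [0.251 0.476] [0.451 0.647]
top big 0.076 1042 [0.338  0.5651] [0.2052 0.1325] 12.1 [0.25  0.481] [0.445 0.646]
top big 0.1 38 [0.3276 0.5637] [0.1023 0.1132] 11.2 [0.281 0.501] [0.379 0.625]
```

Run:
```python
from h import *
# enlarged crops of only the target slicer
a=cv2.imread("pics/scene0.png")[185:260,255:345];b=cv2.imread("pics/top0.png")[145:220,185:250]
cv2.imwrite("pics/crop3.png",np.hstack([cv2.resize(a,(420,350),interpolation=2),cv2.resize(b,(303,350),interpolation=2)]))
```

```text
(no output)
```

View pics/crop1.png

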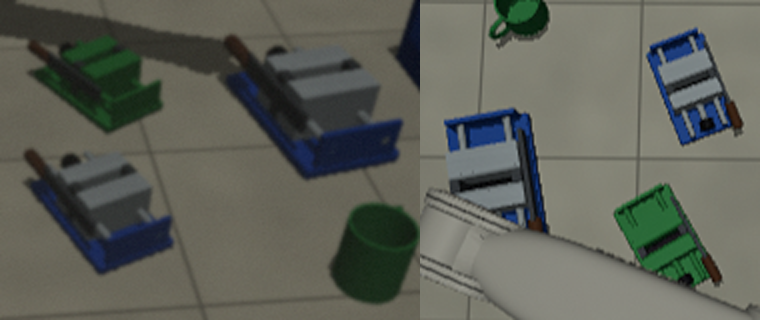

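View pics/crop2.png

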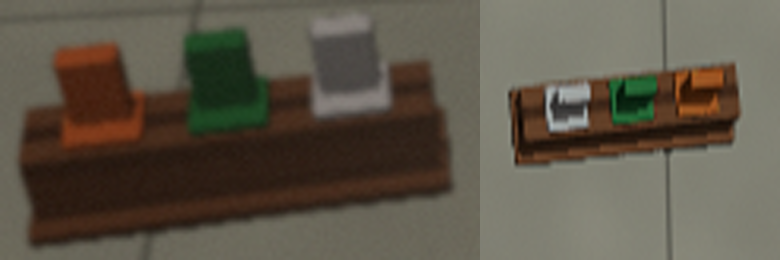

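View pics/crop3.png

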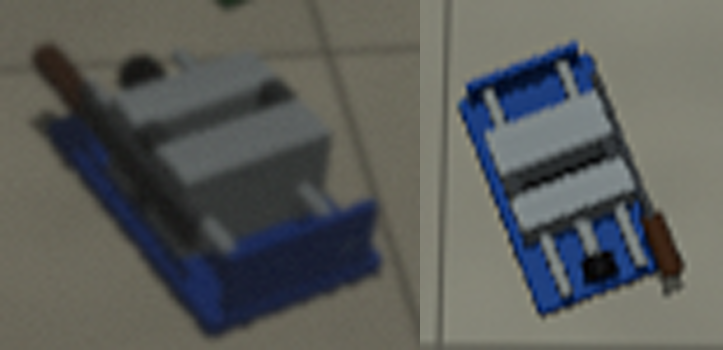

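Run:
```python
from h import *
for c in("scene","top"):
    z=np.load(c+"0.npz");p,d=z["p"],z["d"];P=cloud(c,d)
    m=(abs(P[...,0]-.503)<.12)&(abs(P[...,1]-.228)<.1)
    Q=P[m&(P[...,2]>.063)&(P[...,2]<.08)]
    for ang in(20,22,24):
        t=np.radians(ang);u=np.array([np.cos(t),np.sin(t)]);v=np.array([-u[1],u[0]])
        a=(Q[:,:2]-[.503,.228])@u*1e3;b=(Q[:,:2]-[.503,.228])@v*1e3
        k=abs(b)<30
        h,e=np.histogram(a[k],np.arange(-66,66,4));print(c,ang,list(zip(e[:-1].astype(int),h)))
        k2=abs(a)<45
        print(' along range',np.percentile(b[k2],[1,99]).round(1),'z',np.median(Q[k,2]))
    R=P[(abs(P[...,0]-.54)<.06)&(abs(P[...,1]+.195)<.14)]
    hsv=cv2.cvtColor(p,cv2.COLOR_RGB2HSV)
    k=(hsv[...,0]<14)&(hsv[...,1]>190)&(abs(P[...,0]-.54)<.06)&(abs(P[...,1]+.265)<.05)
    for lo,hi in((.062,.075),(.08,.1),(.108,.13)):
        q=P[k&(P[...,2]>lo)&(P[...,2]<hi)]
        if len(q)>8: r=cv2.minAreaRect(q[:,:2].astype(np.float32));print(c,'orange',lo,len(q),np.round(r[0],4),np.round(r[1],4),r[2],np.median(q[:,2]), q.mean(0).round(4))
    print(c,'top z',np.nanpercentile(R[:,2],99))
```

```text
scene 20 [(np.int64(-66), np.int64(0)), (np.int64(-62), np.int64(0)), (np.int64(-58), np.int64(0)), (np.int64(-54), np.int64(0)), (np.int64(-50), np.int64(0)), (np.int64(-46), np.int64(0)), (np.int64(-42), np.int64(0)), (np.int64(-38), np.int64(6)), (np.int64(-34), np.int64(16)), (np.int64(-30), np.int64(30)), (np.int64(-26), np.int64(19)), (np.int64(-22), np.int64(23)), (np.int64(-18), np.int64(28)), (np.int64(-14), np.int64(25)), (np.int64(-10), np.int64(34)), (np.int64(-6), np.int64(10)), (np.int64(-2), np.int64(0)), (np.int64(2), np.int64(0)), (np.int64(6), np.int64(0)), (np.int64(10), np.int64(8)), (np.int64(14), np.int64(21)), (np.int64(18), np.int64(26)), (np.int64(22), np.int64(32)), (np.int64(26), np.int64(25)), (np.int64(30), np.int64(24)), (np.int64(34), np.int64(30)), (np.int64(38), np.int64(18)), (np.int64(42), np.int64(37)), (np.int64(46), np.int64(22)), (np.int64(50), np.int64(0)), (np.int64(54), np.int64(0)), (np.int64(58), np.int64(0))]
 along range [-43.1  47.2] z 0.06780022488685694
scene 22 [(np.int64(-66), np.int64(0)), (np.int64(-62), np.int64(0)), (np.int64(-58
[... 5067 characters left out ...]
), (np.int64(26), np.int64(17)), (np.int64(30), np.int64(15)), (np.int64(34), np.int64(18)), (np.int64(38), np.int64(14)), (np.int64(42), np.int64(2)), (np.int64(46), np.int64(0)), (np.int64(50), np.int64(0)), (np.int64(54), np.int64(0)), (np.int64(58), np.int64(0))]
 along range [-48.7  44.7] z 0.06978474520144351
top orange 0.062 63 [ 0.5512 -0.2725] [0.0411 0.0534] 0.3424592614173889 0.0677959673744517 [ 0.545  -0.2653  0.0675]
top orange 0.08 21 [ 0.546  -0.2675] [0.0149 0.032 ] 3.2275047302246094 0.08932002214276102 [ 0.5427 -0.2613  0.09  ]
top orange 0.108 50 [ 0.5474 -0.2682] [0.0155 0.0352] 5.846181869506836 0.11868664472824653 [ 0.5464 -0.2695  0.1182]
top top z 0.12161136813461024
```

Candidates (scene pixels): the green slicer at (299,160), the large blue one at (406,173) with a base of about 215 mm, and the small blue one at (300,222) measuring 180 x 110 mm. The target is the small blue one, because it isn't green and is the smaller of the two blue slicers. The enlarged crop confirms this: steel jaws with the gap between them. The orange gauge is in the rack's end slot, at scene (96,229) and top (358,168). The two cameras disagree by 4–7 mm, so I'll check again while holding the gauge.

Request:
move_arm([
  [[2.2,-4.4,0,0,0,-3.7,1],[2.2,-4.4,0,0,0,-3.7,1],[2.2,-4.4,0,0,0,-3.7,1],[2.2,-4.4,0,0,0,-3.7,1],[2.2,-4.4,0,0,0,-3.7,1]],
])

```text
clock: 1.0
eef_pos: [0.2991, 0.2425, 0.2305]
tool_rot: [0.347, 0.938, 0.002, 0.001]
ft_force: [1.1, 0.3, -0.2]
grip_width: 0.0855
```

Request:
move_arm([
  [[2.2,-4.4,0,0,0,-3.7,1],[2.2,-4.4,0,0,0,-3.7,1],[2.2,-4.4,0,0,0,-3.7,1],[2.2,-4.4,0,0,0,-3.7,1],[2.2,-4.4,0,0,0,-3.7,1]],
])

```text
clock: 1.5
eef_pos: [0.4097, 0.0178, 0.2324]
tool_rot: [0.499, 0.867, 0.004, 0.004]
ft_force: [0.6, 0.7, 0.0]
grip_width: 0.0855
```

Request:
move_arm([
  [[2.2,-4.4,0,0,0,-3.7,1],[2.2,-4.4,0,0,0,-3.7,1],[2.2,-4.4,0,0,0,-3.7,1],[2.2,-4.4,0,0,0,-3.7,1],[2.2,-4.4,0,0,0,-3.7,1]],
])

```text
clock: 2.0
eef_pos: [0.5197, -0.2068, 0.2338]
tool_rot: [0.638, 0.77, 0.005, 0.006]
ft_force: [1.4, -0.5, 0.5]
grip_width: 0.0853
```

```bash
cat >> h.py <<'E'
from scipy.spatial.transform import Rotation as R
def delta(yaw,pos):
    "yaw: direction of tool y, deg; cm and deg world rotvec still to go"
    o=bot.get_obs();r=R.from_quat(o["tool_rot"]);t=np.radians(yaw)
    y=np.array([np.cos(t),np.sin(t),0]);z=np.array([0,0,-1.]);T=R.from_matrix(np.c_[np.cross(y,z),y,z])
    print("go",((np.array(pos)-o["eef_pos"])*100).round(2),"turn",np.degrees((T*r.inv()).as_rotvec()).round(2),"F",o["ft_force"].round(1),"w",o["grip_width"],"t",o["clock"])
E
python3 -c "
from h import *
delta(5.8,[.5508,-.267,.15])"
```

```text
go [ 3.11 -6.02 -8.38] turn [ 0.09  0.89 -4.9 ] F [ 1.4 -0.5  0.5] w 0.08533827981033658 t 2.0
```

Request:
move_arm([
  [[1.5,-3,-2,0,0.5,-2.4,1],[1.6,-3,-2.2,0,0.4,-2.5,1],[0,0,-2,0,0,0,1],[0,0,-2,0,0,0,1],[0,0,0,0,0,0,1]],
])

```text
clock: 2.5
eef_pos: [0.5539, -0.2783, 0.1469]
tool_rot: [0.676, 0.737, -0.001, 0.002]
ft_force: [-0.8, 0.9, 0.9]
grip_width: 0.0851
```

```bash
python3 -c "
from h import *
delta(5.8,[.5508,-.267,.082])
p,d=bot.camera('scene');q,e=bot.camera('top');cv2.imwrite('pics/s1.png',np.hstack([cv2.resize(p[150:270,40:200],(400,300)),cv2.resize(q[110:210,290:423],(399,300))])[:,:,::-1])"
```

```text
go [-0.31  1.13 -6.49] turn [0.23 0.1  0.86] F [-0.8  0.9  0.9] w 0.085099981742882 t 2.5
```

View pics/s1.png

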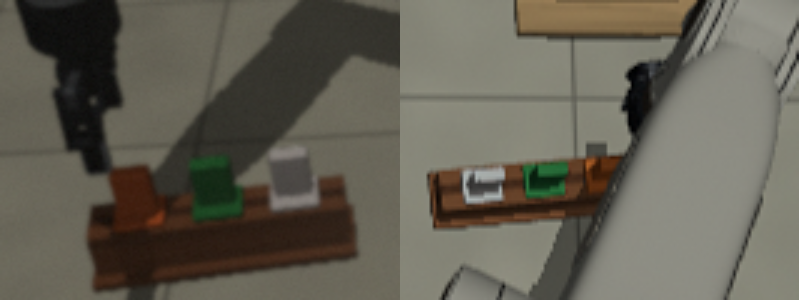

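The gripper is above and slightly left of the orange handle (crop at about (95,160)), so it needs about +1 cm in y. I'll shift it and then descend.

Request:
move_arm([
  [[-0.3,1.1,0,0.2,0,0.9,1],[0,0,0,0,0,0,1],[0,0,-2,0,0,0,1],[0,0,-2,0,0,0,1],[0,0,0,0,0,0,1]],
])

```text
clock: 3.1
eef_pos: [0.5566, -0.2658, 0.1191]
tool_rot: [0.668, 0.744, 0.004, 0.011]
ft_force: [-0.0, -0.4, 0.1]
grip_width: 0.0854
```

```bash
python3 -c "
from h import *
delta(5.8,[.5508,-.267,.082])"
```

```text
go [-0.58 -0.12 -3.71] turn [ 0.51  1.19 -0.4 ] F [-0.  -0.4  0.1] w 0.08538339175367254 t 3.1
```

Request:
move_arm([
  [[-0.6,-0.1,-0.8,0.5,1.2,-0.4,1],[0,0,-1,0,0,0,1],[0,0,-1,0,0,0,1],[0,0,-0.5,0,0,0,1],[0,0,0,0,0,0,1]],
])

```text
clock: 3.6
eef_pos: [0.5522, -0.2672, 0.0882]
tool_rot: [0.67, 0.742, 0.0, 0.002]
ft_force: [-0.1, -0.2, -0.1]
grip_width: 0.0855
```

```bash
python3 -c "
from h import *
delta(5.8,[.5508,-.267,.082])"
```

```text
go [-0.14  0.02 -0.62] turn [ 0.14  0.24 -0.03] F [-0.1 -0.2 -0.1] w 0.08551117605203984 t 3.6
```

Request:
move_arm([
  [[-0.1,0,-0.6,0.1,0.2,0,1],[0,0,0,0,0,0,1],[0,0,0,0,0,0,0],[0,0,0,0,0,0,0],[0,0,0,0,0,0,0]],
])

```text
clock: 4.1
eef_pos: [0.5515, -0.2676, 0.0821]
tool_rot: [0.67, 0.742, 0.0, 0.001]
ft_force: [0.2, 0.9, 0.5]
grip_width: 0.0442
```

Request:
move_arm([
  [[0,0,0,0,0,0,0],[0,0,0,0,0,0,0],[0,0,0,0,0,0,0],[0,0,0,0,0,0,0],[0,0,0,0,0,0,0]],
])

```text
clock: 4.6
eef_pos: [0.5517, -0.2677, 0.0825]
tool_rot: [0.67, 0.742, 0.0, 0.001]
ft_force: [-0.4, -0.9, -0.4]
grip_width: 0.0154
```

```bash
python3 -c "
from h import *
delta(5.8,[.5508,-.267,.082]);print(bot.get_obs()['eef_pos'],bot.get_obs()['ft_torque'])
p,d=bot.camera('scene');q,e=bot.camera('top');cv2.imwrite('pics/s2.png',np.hstack([cv2.resize(p[150:270,40:200],(400,300)),cv2.resize(q[110:210,290:423],(399,300))])[:,:,::-1])"
```

```text
go [-0.09  0.07 -0.05] turn [ 0.08  0.09 -0.02] F [-0.4 -0.9 -0.4] w 0.015437016232682212 t 4.6
[ 0.55166896 -0.26766551  0.08254908] [ 0.03770357 -0.03325897 -0.01891811]
```

View pics/s2.png

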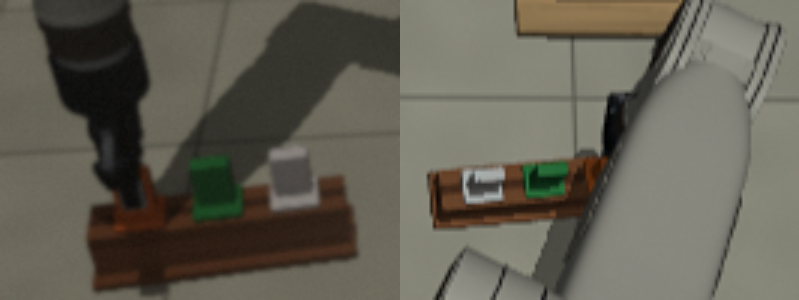

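Grip width is 15.4 mm on the 16 mm handle, and the fingers are on the orange handle only (crop (130,195)). Lifting straight up.

Request:
move_arm([
  [[0,0,1,0,0,0,0],[0,0,1.5,0,0,0,0],[0,0,1.5,0,0,0,0],[0,0,1.5,0,0,0,0],[0,0,1.5,0,0,0,0]],
])

```text
clock: 5.2
eef_pos: [0.5488, -0.2661, 0.1531]
tool_rot: [0.67, 0.742, -0.001, -0.003]
ft_force: [-0.2, -0.4, -2.0]
grip_width: 0.0151
```

Request:
move_arm([
  [[0,0,2,0,0,0,0],[0,0,2,0,0,0,0],[0,0,2,0,0,0,0],[0,0,0,0,0,0,0],[0,0,0,0,0,0,0]],
])

```text
clock: 5.7
eef_pos: [0.5492, -0.2662, 0.22]
tool_rot: [0.67, 0.742, -0.0, -0.001]
ft_force: [-0.2, -1.5, -2.7]
grip_width: 0.0154
```

```bash
python3 -c "
from h import *
delta(22,[.5035,.228,.2])
p,d=bot.camera('scene');q,e=bot.camera('top');cv2.imwrite('pics/s3.png',np.hstack([cv2.resize(p[120:270,20:220],(400,300)),cv2.resize(q[110:210,290:423],(399,300))])[:,:,::-1])"
```

```text
go [-4.57 49.42 -2.  ] turn [-0.02 -0.09 16.17] F [-0.2 -1.5 -2.7] w 0.01544805981978591 t 5.7
```

View pics/s3.png

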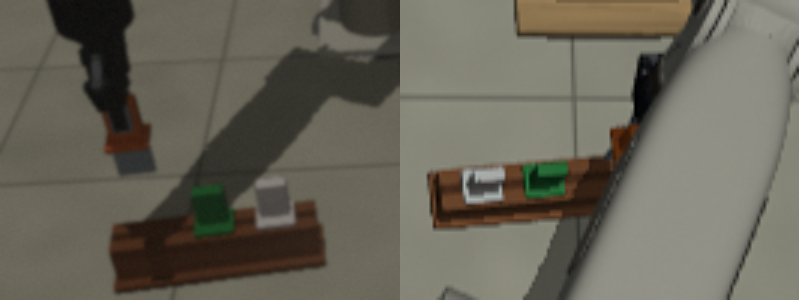

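The gauge is out of the rack and upright, blade at crop (132,160). Green and white are still in place. Carrying it to the slicer.

Request:
move_arm([
  [[-0.3,3,0,0,0,1,0],[-0.3,3,0,0,0,1,0],[-0.3,3,0,0,0,1,0],[-0.3,3,0,0,0,1,0],[-0.3,3,0,0,0,1,0]],
])

```text
clock: 6.3
eef_pos: [0.5297, -0.1149, 0.2112]
tool_rot: [0.639, 0.769, -0.003, -0.006]
ft_force: [-0.1, -0.2, -1.6]
grip_width: 0.0155
```

Request:
move_arm([
  [[-0.3,3,0,0,0,1,0],[-0.3,3,0,0,0,1,0],[-0.3,3,0,0,0,1,0],[-0.3,3,0,0,0,1,0],[-0.3,3,0,0,0,1,0]],
])

```text
clock: 6.8
eef_pos: [0.509, 0.0413, 0.2042]
tool_rot: [0.604, 0.797, -0.007, -0.011]
ft_force: [0.7, 0.7, -2.1]
grip_width: 0.0151
```

Request:
move_arm([
  [[-0.3,3,0,0,0,1,0],[-0.3,3,0,0,0,1,0],[-0.3,3,0,0,0,1,0],[-0.3,2,0,0,0,1,0],[0,0,0,0,0,0,0]],
])

```text
clock: 7.3
eef_pos: [0.4913, 0.1583, 0.1973]
tool_rot: [0.572, 0.82, -0.012, -0.015]
ft_force: [-0.6, -0.9, -1.0]
grip_width: 0.015
```

```bash
python3 -c "
from h import *
delta(22,[.5035,.228,.16])"
```

```text
go [ 1.22  6.97 -3.73] turn [ 0.16 -2.21  1.8 ] F [-0.6 -0.9 -1. ] w 0.015037917489307228 t 7.3
```

Request:
move_arm([
  [[0.3,2,-0.5,0,-0.7,0.6,0],[0.3,2,-0.5,0,-0.7,0.6,0],[0.3,2,-0.5,0,-0.7,0.6,0],[0.2,1,-0.5,0,0,0,0],[0,0,0,0,0,0,0]],
])

```text
clock: 7.8
eef_pos: [0.5003, 0.2264, 0.1716]
tool_rot: [0.56, 0.828, -0.006, -0.001]
ft_force: [1.5, -1.1, -1.4]
grip_width: 0.0152
```

```bash
python3 -c "
from h import *
delta(22,[.5035,.228,.16])"
```

```text
go [ 0.32  0.16 -1.16] turn [ 0.54 -0.5   0.13] F [ 1.5 -1.1 -1.4] w 0.015199813628655969 t 7.8
```

Request:
move_arm([
  [[0.3,0.1,0,0.5,-0.5,0.1,0],[0,0,-0.5,0,0,0,0],[0,0,-0.6,0,0,0,0],[0,0,0,0,0,0,0],[0,0,0,0,0,0,0]],
])

```text
clock: 8.3
eef_pos: [0.5036, 0.2233, 0.1592]
tool_rot: [0.561, 0.827, -0.001, 0.0]
ft_force: [-0.0, -0.2, -1.1]
grip_width: 0.0155
```

Run:
```python
from h import *
delta(22,[.5035,.228,.12])
t=np.radians(22);u=np.array([np.cos(t),np.sin(t)]);v=np.array([-u[1],u[0]])
pp=[]
for c in("scene","top"):
    p,d=bot.camera(c);P=cloud(c,d);pp.append(p)
    hsv=cv2.cvtColor(p,cv2.COLOR_RGB2HSV)
    k=(hsv[...,0]<14)&(hsv[...,1]>170)&(abs(P[...,0]-.503)<.06)&(abs(P[...,1]-.228)<.06)&(P[...,2]>.1)
    q=P[k]
    if len(q)>8:
        a=(q[:,:2]-[.503,.228])@u*1e3;b=(q[:,:2]-[.503,.228])@v*1e3
        print(c,len(q),'a',np.percentile(a,[1,50,99]).round(1),'b',np.percentile(b,[1,50,99]).round(1),'z',np.percentile(q[:,2],[1,50,99]).round(3))
    # blade + jaws
    for lo,hi in((.063,.08),(.088,.13)):
        m=(abs(P[...,0]-.503)<.12)&(abs(P[...,1]-.228)<.1)&(P[...,2]>lo)&(P[...,2]<hi)
        q=P[m];a=(q[:,:2]-[.503,.228])@u*1e3;b=(q[:,:2]-[.503,.228])@v*1e3
        if len(q):
            a=a[abs(b)<30];h,e=np.histogram(a,np.arange(-60,60,4));print(c,lo,[(int(x),int(y)) for x,y in zip(e,h) if y])
cv2.imwrite('pics/s4.png',np.hstack([cv2.resize(pp[0][140:260,230:390],(400,300)),cv2.resize(pp[1][130:230,160:293],(399,300))])[:,:,::-1])
```

```text
go [-0.01  0.47 -3.92] turn [ 0.14 -0.08  0.32] F [-0.  -0.2 -1.1] w 0.015455731466093 t 8.3
scene 150 a [-10.5   7.4  20.5] b [-27.1 -19.9   9.3] z [0.14  0.146 0.193]
scene 0.063 [(-36, 5), (-32, 10), (-28, 8), (-24, 8), (-20, 19), (-16, 20), (-12, 32), (-8, 30), (-4, 3), (8, 1), (12, 20), (16, 23), (20, 27), (24, 30), (28, 27), (32, 22), (36, 25), (40, 29), (44, 36), (48, 1)]
scene 0.088 [(-4, 10), (0, 102), (4, 35)]
top 0.063 [(36, 1), (40, 1)]
```

View pics/s4.png

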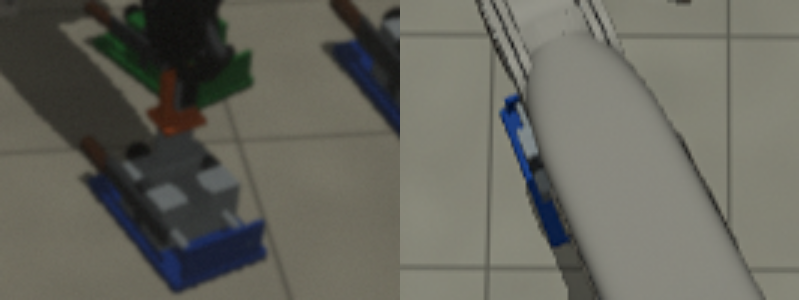

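Run:
```python
from h import *
t=np.radians(22);u=np.array([np.cos(t),np.sin(t)]);v=np.array([-u[1],u[0]])
P=0
D=[]
for i in range(5):
    p,d=bot.camera("scene");D.append(d)
D=np.array(D);print("noise",np.nanmedian(D.std(0)))
d=np.median(D,0);P=cloud("scene",d)
a=(P[...,:2]-[.503,.228])@u*1e3;b=(P[...,:2]-[.503,.228])@v*1e3;Z=P[...,2]*1e3
o=bot.get_obs()["eef_pos"];print("tcp a,b",(o[:2]-[.503,.228])@u*1e3,(o[:2]-[.503,.228])@v*1e3,o[2])
# column profiles: pixels
for col in (292,296,300,304,308,312):
    print(col,[(r,int(round(a[r,col])),int(round(b[r,col])),int(round(Z[r,col]))) for r in range(180,226)if abs(a[r,col])<70])
z=np.load("scene0.npz");
cv2.imwrite("pics/s5.png",cv2.resize(p[180:240,265:345],(800,600),interpolation=cv2.INTER_NEAREST)[:,:,::-1])
```

```text
noise 0.00212837
tcp a,b -0.876617267282417 -4.009364381958021 0.1594382337539919
292 [(183, -17, -18, 143), (184, -14, -20, 142), (185, -10, -22, 143), (186, -7, -23, 142), (187, -5, -25, 141), (188, -3, -26, 140), (189, -1, -27, 139), (198, -3, -23, 108), (199, -2, -24, 106), (200, -2, -24, 102), (201, -3, -23, 98), (202, -1, -24, 97), (203, -1, -24, 94), (204, -1, -24, 90), (205, -21, -10, 67), (206, -16, -14, 69), (207, -15, -14, 67), (208, -12, -16, 66), (209, -7, -19, 68), (210, -7, -19, 64), (211, -5, -19, 63), (212, -6, -18, 58), (213, -7, -18, 54), (214, -7, -17, 50), (215, -7, -18, 47), (216, 16, -32, 68), (217, 20, -35, 68), (218, 21, -36, 67), (219, 26, -38, 68), (220, 28, -40, 67), (221, 32, -42, 69), (222, 33, -43, 66), (223, 31, -41, 61), (224, 34, -43, 60), (225, 35, -44, 58)]
296 [(180, 8, -23, 170), (181, 5, -21, 165), (182, 6, -22, 163), (183, 6, -21, 160), (184, 7, -22, 158), (185, 6, -21, 154), (186, 6, -21, 150), (187, 8, -22, 149), (188, 7, -21, 145), (189, 7, -21, 143), (190, 10, -22, 141), (191, 14, -25, 143), (192, 17, -27, 143), (193, 18, -27, 140), (194, 1
[... 3090 characters left out ...]
219, 44, -4, 69), (220, 45, -4, 67), (221, 45, -4, 63), (222, 45, -4, 60), (223, 46, -4, 57), (224, 46, -3, 53), (225, 46, -3, 50)]
312 [(187, 19, 17, 143), (188, 22, 15, 143), (189, 19, 17, 137), (199, -17, 47, 69), (200, -13, 45, 68), (201, -11, 43, 67), (202, -8, 42, 67), (203, -2, 37, 70), (204, -2, 38, 66), (205, 3, 34, 68), (206, 2, 35, 64), (207, 1, 36, 59), (208, 3, 35, 57), (209, 16, 26, 68), (210, 20, 23, 69), (211, 24, 21, 69), (212, 27, 19, 69), (213, 28, 18, 67), (214, 32, 16, 68), (215, 37, 12, 70), (216, 38, 12, 68), (217, 41, 10, 67), (218, 45, 7, 69), (219, 47, 6, 67), (220, 45, 7, 62), (221, 45, 8, 58), (222, 46, 7, 56), (223, 45, 9, 51), (224, 46, 9, 48), (225, 46, 9, 45)]
```

View pics/s5.png

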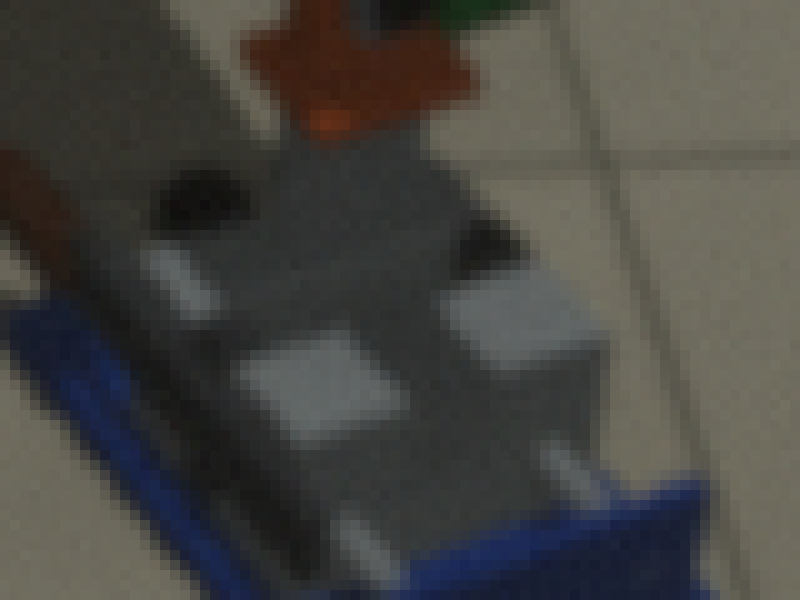

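The blade (face at scene px (300,198)) and gap (px (302,209)), seen by the same camera, give gap − blade = +1.5 mm across and +5 mm along. I'll correct for that and lower in small steps.

Request:
move_arm([
  [[0,0.5,0,0.1,0,0.3,0],[0,0,0,0,0,0,0],[0,0,-0.7,0,0,0,0],[0,0,-0.7,0,0,0,0],[0,0,0,0,0,0,0]],
])

```text
clock: 9.15
eef_pos: [0.5037, 0.2299, 0.1444]
tool_rot: [0.558, 0.83, -0.0, -0.0]
ft_force: [-0.7, -0.1, -1.8]
grip_width: 0.0152
```

Run:
```python
from h import *
delta(22,[.5032,.2291,.092])
```

```text
go [-0.05 -0.08 -5.24] turn [-0.   -0.02 -0.11] F [-0.7 -0.1 -1.8] w 0.015181075950400486 t 9.15
```

Request:
move_arm([
  [[-0.1,-0.1,-0.5,0,0,0,0],[0,0,-0.5,0,0,0,0],[0,0,-0.5,0,0,0,0],[0,0,-0.5,0,0,0,0],[0,0,0,0,0,0,0]],
])

```text
clock: 9.65
eef_pos: [0.502, 0.2283, 0.1217]
tool_rot: [0.559, 0.829, -0.001, -0.001]
ft_force: [-0.5, 0.1, -1.8]
grip_width: 0.0152
```

Run:
```python
from h import *
delta(22,[.5032,.2291,.092])
p,d=bot.camera("scene")
cv2.imwrite("pics/s6.png",cv2.resize(p[180:240,265:345],(800,600),interpolation=2)[:,:,::-1])
```

```text
go [ 0.12  0.08 -2.97] turn [ 0.04 -0.11 -0.09] F [-0.5  0.1 -1.8] w 0.015183398295854422 t 9.65
```

View pics/s6.png

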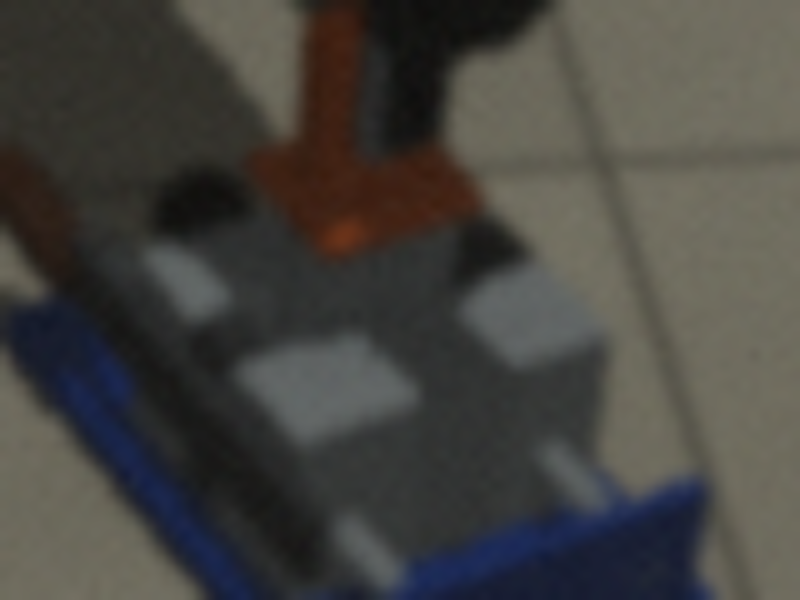

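The blade has entered the gap with no contact force (collar at crop (360,200), still above the jaws). Continuing down.

Request:
move_arm([
  [[0.1,0.1,-0.5,0,-0.1,0,0],[0,0,-0.5,0,0,0,0],[0,0,-0.5,0,0,0,0],[0,0,-0.3,0,0,0,0],[0,0,0,0,0,0,0]],
])

```text
clock: 10.2
eef_pos: [0.5037, 0.2297, 0.1029]
tool_rot: [0.558, 0.83, 0.0, 0.001]
ft_force: [-0.9, 0.2, -1.8]
grip_width: 0.0151
```

Run:
```python
from h import *
delta(22,[.5032,.2291,.092])
```

```text
go [-0.05 -0.06 -1.09] turn [ 0.01  0.08 -0.1 ] F [-0.9  0.2 -1.8] w 0.015093983460467631 t 10.2
```

Request:
move_arm([
  [[0,0,-0.3,0,0,0,0],[0,0,-0.3,0,0,0,0],[0,0,-0.2,0,0,0,0],[0,0,-0.1,0,0,0,0],[0,0,0,0,0,0,0]],
])

```text
clock: 10.7
eef_pos: [0.5038, 0.2298, 0.0933]
tool_rot: [0.558, 0.83, 0.0, 0.001]
ft_force: [0.6, 0.0, -1.3]
grip_width: 0.0149
```

Run:
```python
from h import *
delta(22,[.5032,.2291,.092])
```

```text
go [-0.06 -0.07 -0.13] turn [ 0.   0.1 -0.1] F [ 0.6  0.  -1.3] w 0.014908620882677545 t 10.7
```

Request:
move_arm([
  [[0,0,-0.1,0,0,0,0],[0,0,-0.1,0,0,0,0],[0,0,0,0,0,0,0],[0,0,0,0,0,0,0],[0,0,0,0,0,0,0]],
])

```text
clock: 11.2
eef_pos: [0.5044, 0.23, 0.0929]
tool_rot: [0.558, 0.83, 0.001, 0.001]
ft_force: [0.2, -0.2, -1.8]
grip_width: 0.0152
```

Run:
```python
from h import *
delta(22,[.5032,.2291,.092])
p,d=bot.camera("scene")
cv2.imwrite("pics/s7.png",cv2.resize(p[170:240,255:348],(797,600),interpolation=2)[:,:,::-1])
```

```text
go [-0.12 -0.09 -0.09] turn [-0.06  0.21 -0.1 ] F [ 0.2 -0.2 -1.8] w 0.015238261098122645 t 11.2
```

View pics/s7.png

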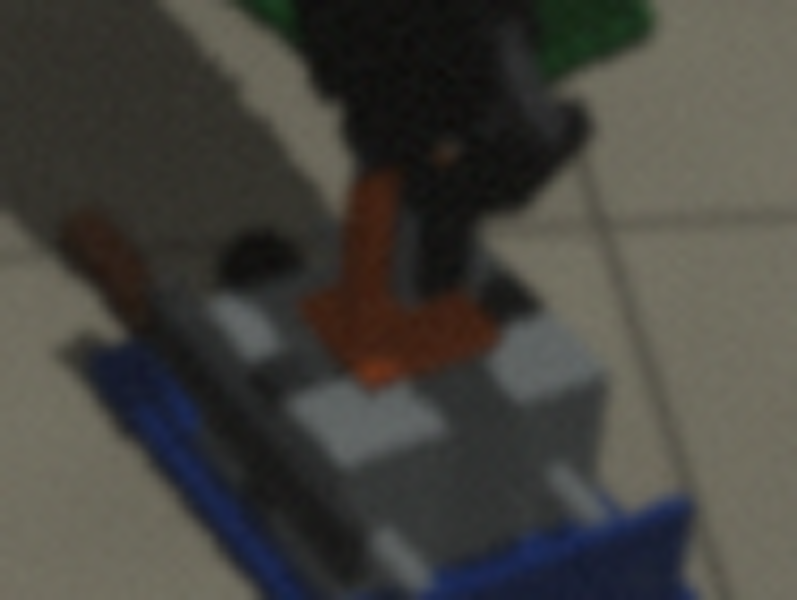

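The collar looks nearly on the jaws at crop (400,335), but there's no contact force yet. Lowering a little more.

Request:
move_arm([
  [[-0.1,-0.1,-0.2,0,0.2,0,0],[0,0,-0.1,0,0,0,0],[0,0,0,0,0,0,0],[0,0,0,0,0,0,0],[0,0,0,0,0,0,0]],
])

```text
clock: 11.75
eef_pos: [0.5045, 0.2301, 0.0926]
tool_rot: [0.558, 0.83, 0.003, 0.0]
ft_force: [-0.6, 0.5, 1.7]
grip_width: 0.0152
```

Run:
```python
from h import *
delta(22,[.5032,.2291,.092])
```

```text
go [-0.13 -0.1  -0.06] turn [-0.21  0.2  -0.12] F [-0.6  0.5  1.7] w 0.015207005293624317 t 11.75
```

The vertical force rose from -1.8 to +1.7 N and z stopped at 0.0926 (0.092 predicted), so the collar is seated. Releasing.

Request:
move_arm([
  [[0,0,0,0,0,0,0.5],[0,0,0,0,0,0,0.8],[0,0,0,0,0,0,1],[0,0,0,0,0,0,1],[0,0,0,0,0,0,1]],
])

```text
clock: 12.25
eef_pos: [0.5049, 0.2302, 0.0923]
tool_rot: [0.558, 0.83, 0.003, 0.001]
ft_force: [0.5, 0.0, 0.3]
grip_width: 0.0846
```

Request:
move_arm([
  [[0,0,0,0,0,0,1],[0,0,0,0,0,0,1],[0,0,1,0,0,0,1],[0,0,1.5,0,0,0,1],[0,0,2,0,0,0,1]],
])

```text
clock: 12.75
eef_pos: [0.5025, 0.2291, 0.1365]
tool_rot: [0.558, 0.83, -0.0, -0.001]
ft_force: [-0.4, 0.0, 0.1]
grip_width: 0.0852
```

Request:
move_arm([
  [[0,0,2,0,0,0,1],[0,0,3,0,0,0,1],[0,0,3,0,0,0,1],[0,0,3,0,0,0,1],[0,0,0,0,0,0,1]],
])

```text
clock: 13.25
eef_pos: [0.5032, 0.2294, 0.2575]
tool_rot: [0.558, 0.83, 0.003, 0.001]
ft_force: [0.6, -0.1, 0.1]
grip_width: 0.0856
```

Request:
move_arm([
  [[-3,0,0,0,0,0,1],[-3,0,0,0,0,0,1],[-3,0,0,0,0,0,1],[-3,0,0,0,0,0,1],[0,0,0,0,0,0,1]],
])

```text
clock: 13.75
eef_pos: [0.3798, 0.2286, 0.2583]
tool_rot: [0.559, 0.829, 0.004, 0.001]
ft_force: [0.7, -0.7, -0.2]
grip_width: 0.0853
```

Run:
```python
from h import *
delta(22,[.5032,.2291,.092])
t=np.radians(22);u=np.array([np.cos(t),np.sin(t)]);v=np.array([-u[1],u[0]])
pp=[]
for c in("scene","top"):
    p,d=bot.camera(c);pp.append(p);P=cloud(c,d)
    for g in("orange_gauge","green_gauge","white_gauge"):print(c,g,[(np.round(r["at"],3).tolist(),round(r["confidence"],2)) for r in bot.find_in(c,g)])
    hsv=cv2.cvtColor(p,cv2.COLOR_RGB2HSV)
    k=(hsv[...,0]<14)&(hsv[...,1]>170)&(abs(P[...,0]-.503)<.05)&(abs(P[...,1]-.228)<.05)
    for lo,hi in((.066,.082),(.11,.14)):
        q=P[k&(P[...,2]>lo)&(P[...,2]<hi)]
        if len(q)>8:
            r=cv2.minAreaRect(q[:,:2].astype(np.float32));print(c,lo,len(q),np.round((np.array(r[0])-[.503,.228])@np.c_[u,v]*1e3,1),np.round(r[1],3),round(r[2],1),'z',np.median(q[:,2]),np.percentile(q[:,2],98))
cv2.imwrite('pics/s8.png',np.hstack([cv2.resize(pp[0][170:245,255:355],(400,300)),cv2.resize(pp[1][130:230,160:293],(399,300))])[:,:,::-1])
cv2.imwrite('pics/s9.png',pp[0][:,:,::-1])
```

```text
go [ 12.34   0.05 -16.63] turn [-0.31  0.37 -0.01] F [ 0.7 -0.7 -0.2] w 0.08530981233568792 t 13.75
scene orange_gauge [([0.513, 0.231, 0.093], 0.97)]
scene green_gauge [([0.554, -0.192, 0.087], 0.64), ([0.538, 0.22, 0.047], 0.5)]
scene white_gauge [([0.544, -0.124, 0.084], 0.83)]
scene 0.066 106 [11.8 -4.7] [0.05  0.033] 79.4 z 0.07564964999722895 0.08158892785295063
scene 0.11 103 [ 5.2 -0.9] [0.02  0.033] 18.9 z 0.12346858016786044 0.12794731147268454
top orange_gauge [([0.566, 0.204, 0.064], 0.65)]
top green_gauge [([0.534, -0.191, 0.081], 0.69)]
top white_gauge [([0.529, -0.128, 0.077], 0.45)]
```

View pics/s8.png

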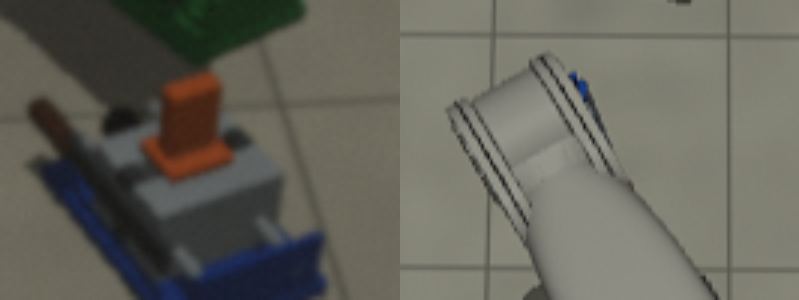

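View pics/s9.png

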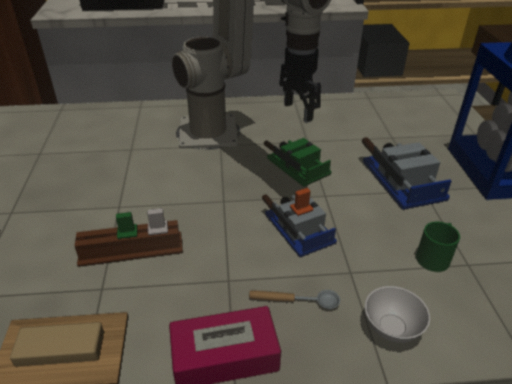

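The gauge stands upright in the small blue slicer, collar on the jaws (scene (302,205)). The handle top measures 0.128 m, as expected when seated. Green and white are still in the rack at (126,224) and (156,220), and the gripper is clear of everything.

```bash
python3 -c "
from workcell import bot
print(bot.job_done())"
```

```text
the job is handed in; nothing more can be done
None
```

The orange gauge is standing in the gap of the small blue slicer with its collar on the jaws, and I handed the job in at about 14 s of the 45 s allowed. I held it all the way down until the collar took weight, then opened the fingers and drew back.

**Checks that agreed:**
- **Seating:** the vertical force changed from -1.8 to +1.7 N as the collar touched, with the arm stopped within 1 mm of the predicted height. After release the handle top read 0.128 m, which is the seated height, and the gauge looked upright in the scene camera.
- **Other gauges:** green and white are still in the rack, with the detector's positions unchanged to within about 5 mm.
- **Clearance:** the robot was touching nothing when I handed in.

**Checks that disagreed or were missing:**
- **Camera offset:** the two cameras differed by 4–7 mm. I set the final alignment from the blade and gap as seen together in the scene camera.
- **Top camera:** the arm blocked its view of the slicer at the end, and its "orange gauge" report at (0.566, 0.204) was false. The final position therefore rests on the scene camera and the arm's own readings.
- **Scene detector:** it also gave one low-confidence "green gauge" on the slicer, which the picture shows to be wrong.

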